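# Check the feed-throat gap of a printer unit with a setting blade

## Task

The throat gap of this printer feed unit has just been set: take the nut driver out of the unit's adjuster socket, stand it handle up in the aluminium tool cup and let go of it. Then take the flat setting blade by its handle from its wooden rest and slide it upright, blade down, into the throat between the fixed plate and the sprung plate until it drags snugly against both, with the sprung plate pushed back about 2 mm; never force it far beyond that. Finish holding the blade still at that depth in the gripper, and leave the other things on the bench where they are.

Things in the scene. Friction and masses are not known exactly. Their poses are not given: they have to be found in the camera images.
- unit: Grey printer feed unit, fixed, base 190 x 220 x 12 mm, side cheeks to 57 mm high. Origin on the bench below the middle of the fixed throat plate's inner face; z up, x across the throat from fixed to sprung plate, y along the throat. Fixed plate: upright steel, 64 mm along y, inner face at x = 0, 12 to 100 mm high; a lip on top leans away, to x = -10 mm at 112 mm high
- throat (a point): point on the fixed plate's inner face, mid-length, 100 mm above the bench, at the throat's mouth (axes as the unit)
- adjuster (a point): mouth of the round adjuster socket (black 32 mm block), 46 mm above the bench, at unit x = -12, y = -66 mm; 10 mm hole, 30 mm deep, in which the driver stands at the start
- jaw: Black spring housing behind the sprung plate, 70 mm high, fixed. Axes as the unit, origin on the bench; its x in the unit frame, 0.3 to 2.8 mm, varies and is the gap at the sprung plate's foot. The sprung plate, 60 mm along y, 6 mm thick, 20 to 100 mm high, leans: the gap widens upwards by 0.2 mm per mm, so the mouth is 16 to 19 mm wide
- plate (a joint): how far the sprung plate is pushed back (m); 0 at rest, 8 mm at most; spring 3 N per mm, 1 N preload. The 6 mm blade, laid against the fixed plate, first touches the sprung one with its foot 36 to 49 mm above the bench, then pushes it back 0.2 mm per mm of depth. Friction adds to the push on the tool
- plate_top (a point): top edge of the sprung plate's inner face, mid-length, 100 mm above the bench; moves with the plate
- driver: nut driver, origin at the foot of its shank, z up along it to the handle: steel shank 8 mm diameter, from 0 to 62 mm; black round handle 23 mm diameter from 62 to 142 mm. Stands in the adjuster socket, foot 16 mm above the bench. Mass about 0.09 kg
- cup: plain aluminium tool cup, upright and fixed, outer diameter 50 mm, inner 42 mm, 85 mm high, inner floor at 5 mm; origin at the centre of its underside
- rest: wooden block 50 x 70 x 50 mm fixed to the bench, origin at the centre of its underside, y along its 70 mm side; a slot 8 x 32 mm (long way along y), 40 mm deep, holds the setting blade upright
- gauge: setting blade. Origin at the middle of the blade's lower end, z up: steel blade 6 mm thick (x) and 30 mm wide (y), from 0 to 100 mm; black handle 18 mm (x) by 34 mm (y) from 100 to 160 mm. Stands in the rest with its lower end 10 mm above the bench. Either face may be turned to either plate. Mass about 0.12 kg
- spray: bystander: white can 52 mm diameter, 150 mm high, origin at the centre of its underside
- tray: bystander: small grey parts tray 100 x 80 x 28 mm, origin at the centre of its underside
- gear: bystander: white plastic gear, about 60 mm diameter, lying flat, 22 mm high, origin at the centre of its underside

How it is judged:
On the way:
1. the driver stands upright in the cup, let go, and the blade is not yet in the throat (horizontal distance between driver and cup below 0.021 m and z of driver in the frame of cup below 0.02 m and angle between driver's own z axis and vertical below 0.4 rad and contact force between the fingers and driver below 0.1 N and linear speed of driver below 0.03 m/s and contact force between gauge and jaw below 0.1 N), for 0.2 s.
At the end, for the whole second after the job is handed in: Driver released, foot on the cup floor, lean under 23 deg. Blade still, within 8 deg of upright, its foot 13.5-55 mm up and within 22 mm of mid-throat, pressing both plates (over 1.5 N sprung, 0.5 N fixed), sprung plate back 1.0-3.4 mm, gripper holding it with over 2 N (horizontal distance between driver and cup below 0.021 m and z of driver in the frame of cup below 0.02 m and angle between driver's own z axis and vertical below 0.4 rad and contact force between the fingers and driver below 0.1 N and value of joint plate between 0.001 and 0.0034 m and contact force between gauge and jaw above 1.5 N and contact force between gauge and unit above 0.5 N and contact force between the fingers and gauge above 2 N and y of gauge in the frame of unit between -0.022 and 0.022 m and z of gauge in the frame of unit between 0.0135 and 0.055 m and x of gauge in the frame of unit between 0 and 0.012 m and angle between gauge's own z axis and vertical below 0.15 rad and linear speed of gauge below 0.01 m/s); the arm keeps its last pose, push and grip.
It fails at once if the blade is forced: sprung plate pushed back more than 5 mm (value of joint plate above 0.005 m).
It fails at once if a bystander is moved more than 30 mm (distance of any of spray, tray, gear from where it was at the start of the episode above 0.03 m).
It also fails if it takes over 64 s, if anything falls off the work surface, if the arm or the gripper's body presses on something with over 40 N, if the wrist force passes 120 N, or if a joint passes its speed limit or range.

## Robot

A 6-joint arm with a two-finger parallel gripper is mounted at the origin on the work surface. World frame = base frame: x ahead of the robot, y to its left, z up, the work surface at z = 0. Lengths are in m, angles in rad, forces in N, time in s.
With the tool pointing down it reaches from about 0.35 to 0.85 m from the base axis. Payload 8.1 kg.
Tool frame: the origin (TCP) lies at the very end of the fingers, on their centre line; the grasp point (between the pads) lies 19 mm behind it; z points along the fingers, y is the line along which they close (so a half turn about z gives the same grasp; the last joint's range is limited). The gripper opens to 93 mm and grips with 3 to 60 N. Pads are 15 mm wide; open, the fingers measure 128 mm over their backs; the gripper's body (75 mm by 188 mm) begins 65 mm behind the grasp point.
Start: joints at [1.157, 0.13, 1.488, -0, 1.523, -0.085], TCP at [0.194, 0.568, 0.219] pointing down, gripper open.
Joint ranges: [-2.96, 2.96], [-0.89, 2.26], [0.02, 2.5], [-1.34, 4.48], [0, 2.73], [-2.66, 2.66]. Speed limits (rad/s): [2.39, 2.39, 2.79, 3.14, 3.14, 3.14].

## Interface

Orientations are given as a rotation vector (axis times angle).
In Python, from bench import arm gives the robot as it stands.
- The arm moves only by the tool step_arm, never from a script. Its argument "commands" is a list that holds one entry, the list of rows, each a list of 5 numbers: the gripper's target within -1 to 1 (fully open at 1, half-way at 0, shut at -1), then the shift along the world's x, y, z in mm, then the turn about the world's z in degrees. In form: [[[hand, dx, dy, dz, roll], ...]]. A call has 1 to 12 rows; each row shifts and turns the commanded pose from where the row before left it; what a row does not reach is not made up. A row lasts 1/8 s, in which the tool goes at most 62.5 mm and 10.7 degrees, less where a joint would pass 70% of its speed; a pose out of reach is approached as far as the arm can. A call is refused whole if a number of a shift passes 62.5 or a number of a turn 10.7, either way. A call with a gripper value outside its range is refused whole. The fingers move at their own pace and stop on an object; "force" is the grip in N (left out, the last holds). Time passes only in rows, so rows that do not move let the fingers close. It gives the time, the measured TCP pose, the force, the opening and the grip force at its end, in the units of the state.
- arm.get_state(): the state, without advancing time (a new reading comes with each control period).
- arm.camera(name): name is "side" or "top" or "wrist"; returns a dict with "image" (420x560x3 uint8, blue, green, red), "mtx" (3x3 intrinsics, pixels), "distortion" ([k1, k2, p1, p2, k3] as OpenCV has them; the pictures are not rectified), "R" (3x3) and "t" (3): a world point X has camera coordinates R X + t. Camera axes: x right, y down, z forward; pixel columns grow to the right and rows downward; lengths in m; the calibration is good to about 2 mm. A picture is of the moment at which its call begins. There is no depth.
- arm.close_job(): hands the job in; it is judged then, once.
The state is a dict: "t": time; "joints": joint angles; "dq": joint speeds; "effort": joint torques, N m; "ee_pos": TCP position; "eef_rot": TCP orientation; "force": force on the tool from outside, world axes, zero at the start; "moment": the same for the moment, N m; "opening": opening from 0.0 (shut) to 1.0 (fully open); "grip_force": force on a finger pad.
Only numpy, scipy, OpenCV 4.12 (cv2) and the standard library are available. Lean on these libraries where they do the work, as an engineer would, in place of code of your own. Each camera call takes 0.05 s, during which the arm holds its last target. There are 200 camera calls.

## Working session

There is one attempt and no reset: what is moved stays moved. The work goes in short steps, Python scripts to look and compute and a tool call to move; the robot and the scene stay as the last step left them, time stands still between calls to the robot, and variables do not carry over. Pictures are saved under pics/ and viewed, at most 10 in all, crops included, and the job is handed in when it is done.

Besides the shell and the picture viewer there is one more tool, called after "Request:" by a JSON object that holds its "method" and its "body". step_arm: Moves the arm, as the interface text tells. Its arguments: {"type":"object","properties":{"commands":{"type":"array"},"force":{"type":"number"}},"required":["commands"]}

```bash
mkdir -p pics; cat > h.py <<'E'
import numpy as np, cv2, pickle
from bench import arm
def snap(n,tag):
    c=arm.camera(n); pickle.dump(c,open(f'pics/{tag}.pkl','wb')); cv2.imwrite(f'pics/{tag}.png',c['image']); return c
def load(tag): return pickle.load(open(f'pics/{tag}.pkl','rb'))
def ray(c,px):
    u=cv2.undistortPoints(np.array([[px]],float),np.array(c['mtx'],float),np.array(c['distortion'],float))[0,0]
    R=np.array(c['R']);t=np.array(c['t']).ravel()
    return -R.T@t, R.T@np.array([u[0],u[1],1])
def atz(c,px,z):
    o,d=ray(c,px); return o+d*(z-o[2])/d[2]
def proj(c,X):
    R=np.array(c['R']);t=np.array(c['t']).ravel()
    return cv2.projectPoints(np.array(X,float).reshape(-1,1,3),cv2.Rodrigues(R)[0],t,np.array(c['mtx'],float),np.array(c['distortion'],float))[0][:,0]
def tri(*cp):
    A=0;b=0
    for c,px in cp:
        o,d=ray(c,px);d=d/np.linalg.norm(d);P=np.eye(3)-np.outer(d,d);A=A+P;b=b+P@o
    return np.linalg.solve(A,b)
E
python3 - <<'E'
from h import *
for n in ('top','side','wrist'):
    c=snap(n,n+'0'); o=-np.array(c['R']).T@np.array(c['t']).ravel(); print(n,o.round(3))
a=load('top0')['image'];cv2.imwrite('pics/top0b.png',cv2.resize(a,(800,600),interpolation=cv2.INTER_CUBIC))
a=load('side0')['image'];cv2.imwrite('pics/side0b.png',cv2.resize(a,(800,600),interpolation=cv2.INTER_CUBIC))
print(arm.get_state())
E
```

```text
top [ 0.412 -0.051  1.128]
side [ 0.497 -0.776  0.506]
wrist [0.117 0.594 0.383]
{'t': 0.15, 'joints': array([ 1.15659551e+00,  1.30978365e-01,  1.48900719e+00,  1.85832687e-06,
        1.52300388e+00, -8.53364453e-02]), 'dq': array([-0.00066461, -0.00182155, -0.00298944, -0.00282213,  0.00142939,
       -0.00245821]), 'effort': array([ 9.64145984e-04, -5.60470748e+01, -4.92338383e+01,  7.69074610e-02,
        3.04141757e-02, -5.29808312e-05]), 'ee_pos': array([0.19354979, 0.56747119, 0.21784604]), 'eef_rot': array([-5.14197434e-01, -3.09887405e+00,  2.12502097e-03]), 'force': array([-0.24482357,  0.24845204, -0.05980432]), 'moment': array([-0.03768958, -0.02443755, -0.02231874]), 'grip_force': 0.0, 'opening': 0.9964780643268554}
```

View pics/top0b.png

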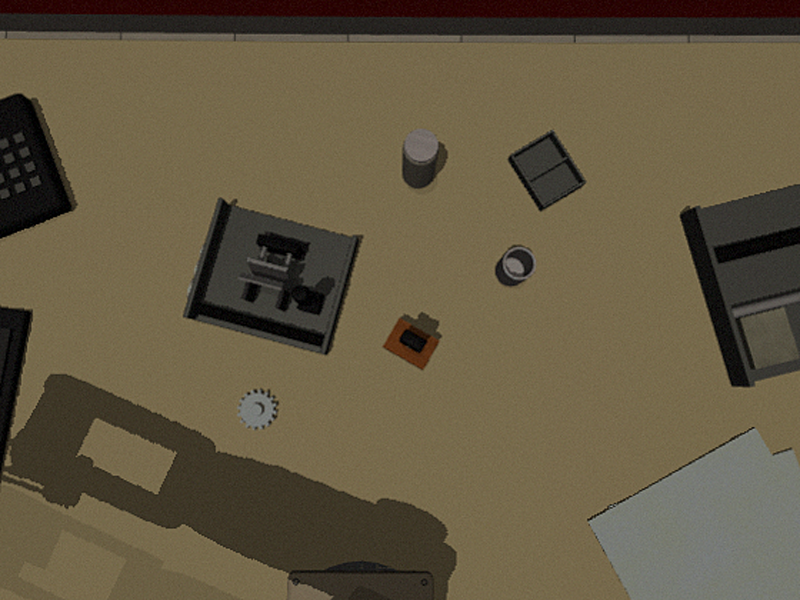

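View pics/side0b.png

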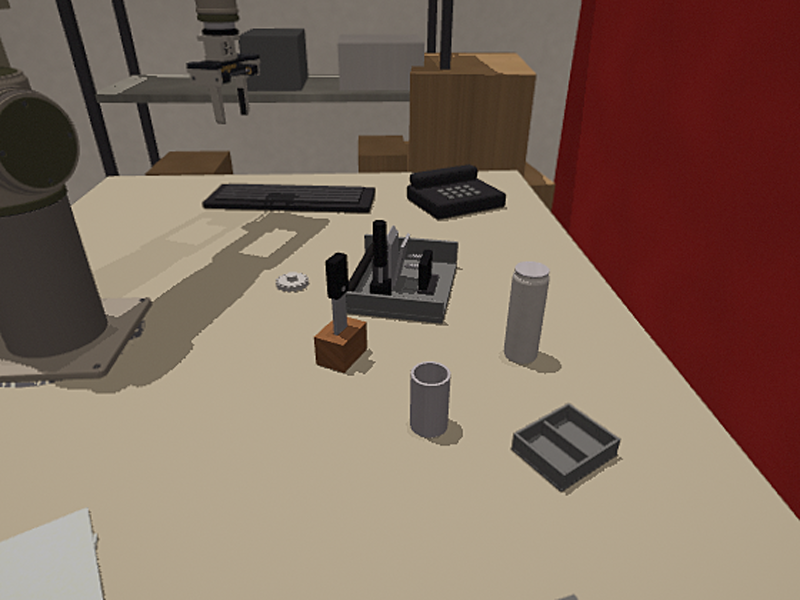

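The top view shows the unit around (275,275), the driver at (303,297), the rest and blade at (412,341) and the cup at (516,265). The side view shows the driver top at (379,224) and the blade handle top at (337,257). I'll enlarge both.

```bash
python3 - <<'E'
from h import *
a=load('top0')['image'][135:265,125:385];a=cv2.convertScaleAbs(a,alpha=1.8,beta=20)
cv2.imwrite('pics/topc.png',cv2.resize(a,(780,390),interpolation=cv2.INTER_CUBIC))
a=load('side0')['image'][150:310,215:335];a=cv2.convertScaleAbs(a,alpha=1.5,beta=10)
cv2.imwrite('pics/sidec.png',cv2.resize(a,(440,586),interpolation=cv2.INTER_CUBIC))
E
```

```text
(no output)
```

View pics/topc.png

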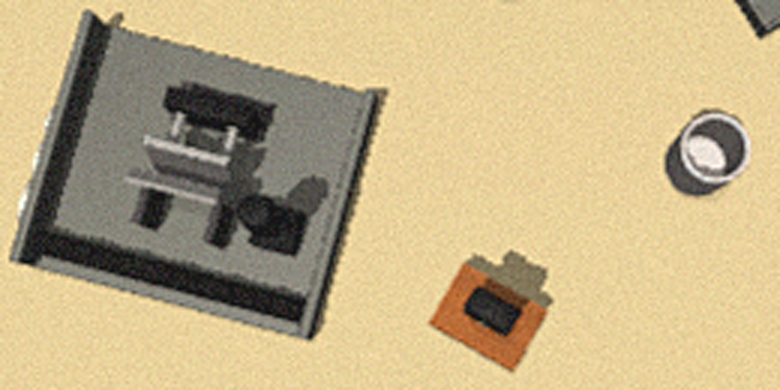

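View pics/sidec.png

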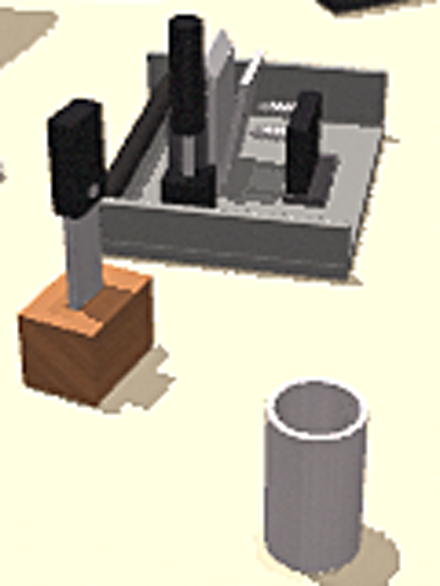

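The crops show the following:
- **topc:** cup rim centre (715,147); handle top about (255,213); blade handle centre (494,310); lip top edge from (127,180) to (213,201).
- **sidec:** driver top (186,20); blade handle top (76,108).

```bash
python3 - <<'E'
from h import *
T=load('top0');S=load('side0')
t=lambda u,v:(125+(u+.5)/3-.5,135+(v+.5)/3-.5)
s=lambda u,v:(215+(u+.5)*120/440-.5,150+(v+.5)*160/586-.5)
p=lambda n,x:print(n,(np.array(x)*1000).round(1))
p('cup top',atz(T,t(715,147),.085)); p('cup side',atz(S,s(316,409),.085))
p('drv top',atz(T,t(255,213),.158)); p('drv side',atz(S,s(186,21),.158)); p('drv tri',tri((T,t(255,213)),(S,s(186,21))))
p('gauge',atz(T,t(494,310),.170)); p('gauge side',atz(S,s(76,108),.170))
R=[atz(T,t(*q),.05) for q in((430,323),(515,370),(550,300),(470,258))]
p('rest',np.array(R)); p('mean',np.mean(R,0))
L=[atz(T,t(*q),.112) for q in((125,181),(213,202))]; p('lip',np.array(L)); d=L[0]-L[1]; print(np.degrees(np.arctan2(d[1],d[0]))-90,np.linalg.norm(d))
L=[atz(T,t(*q),.10) for q in((147,138),(234,156))]; p('spr',np.array(L)); d=L[0]-L[1]; print(np.degrees(np.arctan2(d[1],d[0]))-90,np.linalg.norm(d))
U=[atz(T,t(*q),.057) for q in((12,260),(312,338),(384,90),(88,12))]; p('U',np.array(U))
for i in range(4):
    d=U[i]-U[(i+1)%4];print(np.degrees(np.arctan2(d[1],d[0])),np.linalg.norm(d))
p('cheek side',atz(S,s(387,72),.057))
st=arm.get_state();print(cv2.Rodrigues(st['eef_rot'])[0].round(3))
E
```

```text
cup top [ 568.8 -230.5   85. ]
cup side [ 568.  -238.1   85. ]
drv top [513.2  81.5 158. ]
drv side [515.7  70.4 158. ]
drv tri [514.9  82.2 153. ]
gauge [450.5 -73.6 170. ]
gauge side [452.4 -78.  170. ]
rest [[ 445.8  -30.7   50. ]
 [ 412.7  -91.5   50. ]
 [ 462.7 -116.6   50. ]
 [ 492.6  -59.1   50. ]]
mean [453.4 -74.5  50. ]
lip [[539.5 176.7 112. ]
 [525.4 116.5 112. ]]
-13.196486971153107 0.06186317649470093
spr [[571.1 165.1 100. ]
 [558.8 104.7 100. ]]
-11.495115187856825 0.061634781910552876
U [[489.2 267.7  57. ]
 [434.6  53.   57. ]
 [613.7   3.6  57. ]
 [670.1 219.5  57. ]]
75.74262216529577 0.22160233193237255
164.6018991915932 0.18570751565842392
-104.66304053698497 0.2230801235333275
-14.938124851629443 0.1872633560490892
cheek side [670.6 207.3  57. ]
[[-0.946  0.323 -0.001]
 [ 0.323  0.946 -0.001]
 [ 0.    -0.001 -1.   ]]
```

Request:
{"method": "step_arm", "body": {"commands": [[[0.2,26.7,-40.4,1,-7.15],[0.2,26.7,-40.4,1,-7.15],[0.2,26.7,-40.4,1,-7.15],[0.2,26.7,-40.4,0,-7.15],[0.2,26.7,-40.4,0,-7.15],[0.2,26.7,-40.4,0,-7.15],[0.2,26.7,-40.4,0,-7.15],[0.2,26.7,-40.4,0,-7.15],[0.2,26.7,-40.4,0,-7.15],[0.2,26.7,-40.4,0,-7.15],[0.2,26.7,-40.4,0,-7.15],[0.2,26.7,-40.4,0,-7.15]]], "force": 30}}

```text
t: 1.65
ee_pos: [0.5147, 0.0816, 0.2215]
eef_rot: [-2.49, -1.915, 0.0]
force: [0.4, 0.5, -0.2]
opening: 0.601
grip_force: 0.0
```

Request:
{"method": "step_arm", "body": {"commands": [[[0.2,0,0,0,0],[0.2,0,0,0,0],[0.2,0,0,0,0]]]}}

```text
t: 2.02
ee_pos: [0.5135, 0.0842, 0.2215]
eef_rot: [-2.484, -1.923, 0.0]
force: [0.0, 0.5, -0.7]
opening: 0.601
grip_force: 0.0
```

```bash
python3 - <<'E'
from h import *
c=snap('wrist','w1');cv2.imwrite('pics/w1b.png',cv2.resize(cv2.convertScaleAbs(c['image'],alpha=1.3,beta=10),(800,600),interpolation=cv2.INTER_CUBIC))
s=arm.get_state();print(s['ee_pos'],cv2.Rodrigues(s['eef_rot'])[0].round(3),s['joints'])
print(proj(c,[s['ee_pos'],[.514,.082,.158],[.514,.082,.078],[.542,.144,.1]])/.7)
E
```

```text
[0.51359853 0.08419579 0.22165848] [[ 0.251  0.968 -0.   ]
 [ 0.968 -0.251  0.   ]
 [ 0.    -0.    -1.   ]] [ 6.37881157e-02 -8.70150337e-02  1.70327647e+00  2.26177101e-04
  1.52541250e+00  3.17008888e-01]
[[398.3223722  378.38568473]
 [400.45640881 327.34217629]
 [400.26569079 287.40774551]
 [419.81965706 188.68312699]]
```

View pics/w1b.png

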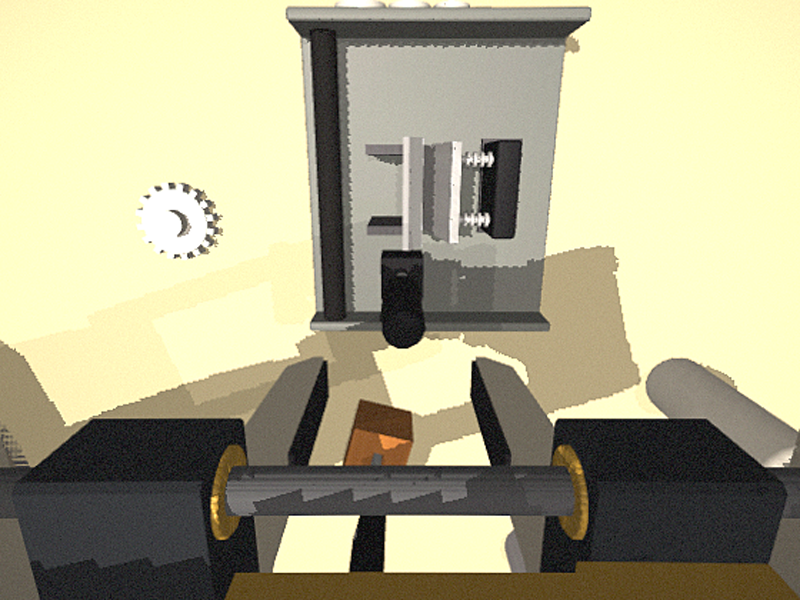

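The driver handle top is at (403,328), within about 1 mm of the prediction. The lip edges are near columns 403 and 424, and the sprung plate's inner top edge is near 447. Now I'll descend and grip.

Request:
{"method": "step_arm", "body": {"commands": [[[0.2,0.3,-1,-20,0],[0.2,0.3,-1,-20,0],[0.2,0,0,-20,0],[0.2,0,0,-20,0],[0.2,0,0,-19,0],[0.2,0,0,0,0],[-1,0,0,0,0],[-1,0,0,0,0],[-1,0,0,0,0],[-1,0,0,0,0],[-1,0,0,0,0],[-1,0,0,0,0]]], "force": 30}}

```text
t: 3.58
ee_pos: [0.515, 0.0811, 0.1231]
eef_rot: [2.486, 1.92, 0.001]
force: [-0.2, -0.2, 4.2]
opening: 0.246
grip_force: 30.0
```

```bash
python3 - <<'E'
from h import *
c=load('w1');q=lambda u,v:((u+.5)*.7-.5,(v+.5)*.7-.5)
a=np.radians(-14.7);ux=np.array([np.cos(a),np.sin(a)]);uy=np.array([-ux[1],ux[0]])
for n,px,z,x in(('lip',(403,195),.112,-10),('face',(424,195),.1,0),('spr',(448,192),.1,16.5)):
    p=atz(c,q(*px),z)[:2]*1000; print(n,p.round(1),'origin',(p-x*ux).round(1),'ux:',((p-x*ux)@ux).round(1))
print('orig top ux',np.array([542.2,144.])@ux, 'drv', (atz(c,q(403,328),.158)*1000).round(1))
for z,l in((.112,((403,137),(403,250))),(.1,((461,142),(458,242))),(.057,((289,20),(312,328))),(.057,((588,20),(548,328)))):
    d=atz(c,q(*l[0]),z)-atz(c,q(*l[1]),z); print(np.degrees(np.arctan2(d[1],d[0]))-90,np.linalg.norm(d))
E
```

```text
lip [531.4 143.9] origin [541.1 141.4] ux: 487.5
face [543.5 139.9] origin [543.5 139.9] ux: 490.2
spr [557.8 138. ] origin [541.8 142.2] ux: 488.0
orig top ux 487.9114315348684 drv [515.1  81.5 158. ]
-14.337282602803057 0.0632911970992647
-14.015827255228245 0.05830007882606291
-13.691103653848387 0.20314149011937593
-15.93691672621432 0.20263611642399493
```

Request:
{"method": "step_arm", "body": {"commands": [[[-1,0,0,10,0],[-1,0,0,15,0],[-1,0,0,20,0],[-1,0,0,25,0],[-1,0,0,30,0],[-1,0,0,15,0],[-1,0,0,0,0]]]}}

```text
t: 4.45
ee_pos: [0.5155, 0.0811, 0.2391]
eef_rot: [2.485, 1.919, 0.003]
force: [-0.6, 0.3, -2.3]
opening: 0.242
grip_force: 30.0
```

Request:
{"method": "step_arm", "body": {"commands": [[[-1,3,-19,0,0],[-1,5,-28,0,0],[-1,5.5,-32,0,0],[-1,5.5,-32,0,0],[-1,5.5,-32,0,0],[-1,5.5,-32,0,0],[-1,5.5,-32,0,0],[-1,5.5,-32,0,0],[-1,5,-32,0,0],[-1,5,-27,0,0],[-1,2.5,-15,0,0],[-1,0,0,0,0]]]}}

```text
t: 5.95
ee_pos: [0.5675, -0.2328, 0.2364]
eef_rot: [-2.486, -1.917, 0.001]
force: [-0.2, 0.6, -1.1]
opening: 0.242
grip_force: 30.0
```

```bash
python3 - <<'E'
from h import *
c=snap('side','s2');t=snap('top','t2');s=arm.get_state();print(s['ee_pos'],s['opening'],s['grip_force'],s['force'])
a=cv2.resize(cv2.convertScaleAbs(c['image'][150:310,215:385],alpha=1.4),(540,508),interpolation=cv2.INTER_CUBIC)
cv2.imwrite('pics/s2b.png',a)
E
```

```text
[ 0.56789433 -0.23138994  0.23706872] 0.23848328416519585 29.99610811471939 [-0.16687273 -0.46628188 -1.30914331]
```

View pics/s2b.png

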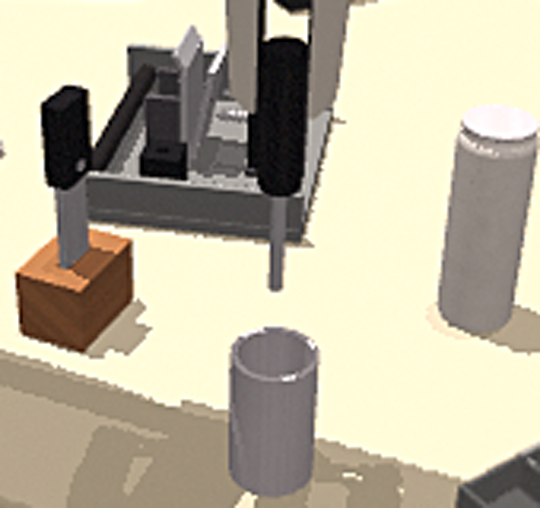

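The driver hangs upright with its foot at (276,290), over the cup centre at column 274. Lowering it now.

Request:
{"method": "step_arm", "body": {"commands": [[[-1,0,0,-15,0],[-1,0,0,-20,0],[-1,0,0,-20,0],[-1,0,0,-20,0],[-1,0,0,-20,0],[-1,0,0,-12,0],[-1,0,0,-8,0],[-1,0,0,-5,0],[-1,0,0,-2,0],[-1,0,0,0,0]]]}}

```text
t: 7.3
ee_pos: [0.5685, -0.2321, 0.1161]
eef_rot: [2.486, 1.92, 0.0]
force: [0.4, 0.1, -1.3]
opening: 0.244
grip_force: 30.0
```

Request:
{"method": "step_arm", "body": {"commands": [[[-1,0,0,-2,0],[-1,0,0,-1.5,0],[-1,0,0,0,0]]]}}

```text
t: 7.68
ee_pos: [0.5683, -0.232, 0.1122]
eef_rot: [2.486, 1.92, 0.0]
force: [-0.1, 0.2, -1.6]
opening: 0.241
grip_force: 30.0
```

Request:
{"method": "step_arm", "body": {"commands": [[[0.1,0,0,0,0],[0.1,0,0,0,0],[0.1,0,0,0,0],[0.1,0,0,0,0],[0.1,0,0,5,0],[0.1,0,0,15,0],[0.1,0,0,30,0],[0.1,0,0,40,0],[0.1,0,0,30,0],[0.1,0,0,0,0]]]}}

```text
t: 8.93
ee_pos: [0.5701, -0.2329, 0.2371]
eef_rot: [2.481, 1.916, 0.005]
force: [0.0, 0.5, 0.3]
opening: 0.551
grip_force: 0.0
```

```bash
python3 - <<'E'
from h import *
c=snap('side','s3');s=arm.get_state();print(s['t'],s['ee_pos'],s['opening'],s['force'],s['joints'])
a=cv2.resize(cv2.convertScaleAbs(c['image'][150:310,215:385],alpha=1.4),(540,508),interpolation=cv2.INTER_CUBIC)
cv2.imwrite('pics/s3b.png',a)
E
```

```text
8.975 [ 0.5691821  -0.23242265  0.2344888 ] 0.5514297535182705 [-0.61604753 -0.54188778 -0.66886131] [-4.71044313e-01  1.60101506e-01  1.42685896e+00 -1.60296213e-05
  1.55066023e+00 -2.15568240e-01]
```

View pics/s3b.png

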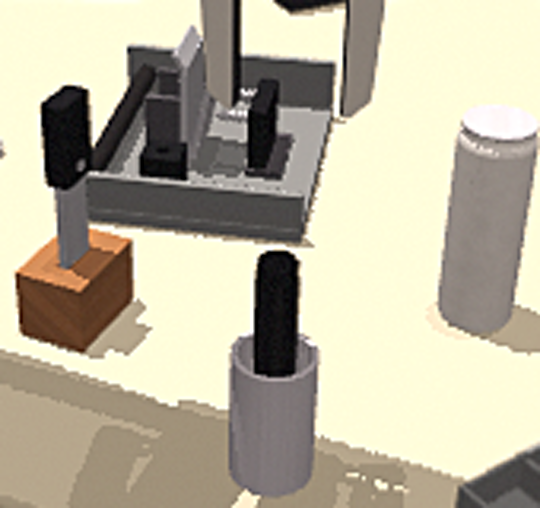

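The driver stands in the cup with its handle at (276,310), and it's released. Next is the blade.

Request:
{"method": "step_arm", "body": {"commands": [[[0.1,-10,13.5,0,-2],[0.1,-18,24,0,-3],[0.1,-22,30,0,-3],[0.1,-22,30,0,-3],[0.1,-22,30,0,-2],[0.1,-15.5,20,0,-1],[0.1,-8,10,0,0],[0.1,0,0,0,0],[0.1,0,0,0,0]]]}}

```text
t: 10.1
ee_pos: [0.451, -0.075, 0.2319]
eef_rot: [2.702, 1.603, -0.0]
force: [-0.3, -0.9, 0.1]
opening: 0.551
grip_force: 0.0
```

```bash
python3 - <<'E'
from h import *
c=snap('wrist','w4');s=arm.get_state();print(s['ee_pos'],cv2.Rodrigues(s['eef_rot'])[0].round(3),s['opening'])
cv2.imwrite('pics/w4b.png',cv2.resize(cv2.convertScaleAbs(c['image'],alpha=1.8,beta=15)[150:360,140:420],(800,600),interpolation=cv2.INTER_CUBIC))
a=np.radians(-28.5);R=np.array([[np.cos(a),-np.sin(a)],[np.sin(a),np.cos(a)]])
X=[[*(R@[x,y]+[.4515,-.075]),z] for z,hx,hy in((.17,.009,.017),(.05,.025,.035)) for x,y in((-hx,-hy),(hx,-hy),(hx,hy),(-hx,hy))]
print(((proj(c,X)-[140,150])*[800/280,600/210]).round(0))
E
```

```text
[ 0.451019   -0.07504072  0.23192157] [[ 0.48   0.877 -0.   ]
 [ 0.877 -0.48  -0.   ]
 [-0.    -0.    -1.   ]] 0.5461810695923941
[[365. 281.]
 [433. 281.]
 [434. 157.]
 [363. 157.]
 [335. 201.]
 [463. 201.]
 [466.  22.]
 [331.  22.]]
```

View pics/w4b.png

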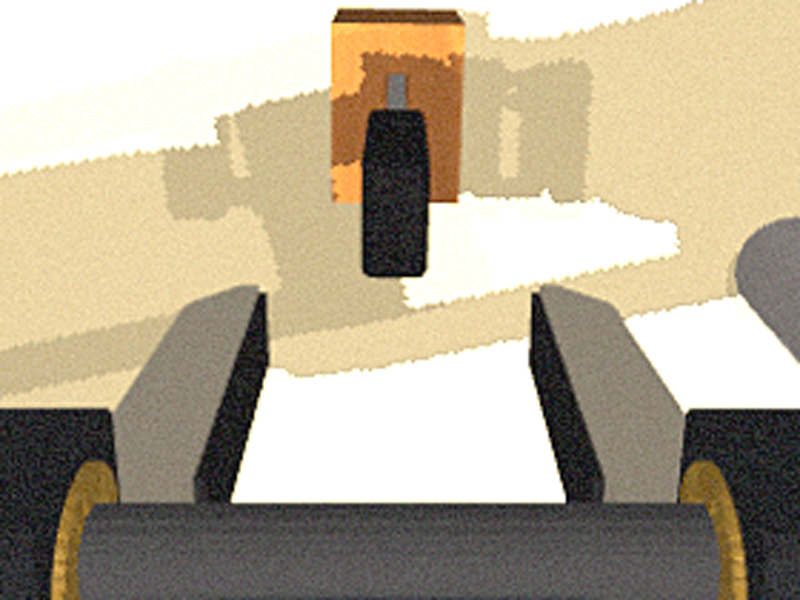

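The handle top spans columns 362–428 and row 276, so the offset is only 1–1.5 mm and the yaw matches. I'll descend with a small correction.

Request:
{"method": "step_arm", "body": {"commands": [[[0.1,-0.2,1.6,-20,0],[0.1,0,0,-25,0],[0.1,0,0,-25,0],[0.1,0,0,-20,0],[0.1,0,0,-14,0],[0.1,0,0,-3,0],[0.1,0,0,0,0]]]}}

```text
t: 11.02
ee_pos: [0.4507, -0.0729, 0.1253]
eef_rot: [2.702, 1.603, 0.0]
force: [0.6, -0.3, 0.1]
opening: 0.553
grip_force: 0.0
```

Request:
{"method": "step_arm", "body": {"commands": [[[-1,0,0,0,0],[-1,0,0,0,0],[-1,0,0,0,0],[-1,0,0,0,0],[-1,0,0,0,0],[-1,0,0,0,0]]], "force": 40}}

```text
t: 11.78
ee_pos: [0.4507, -0.0729, 0.1253]
eef_rot: [2.702, 1.603, 0.0]
force: [-0.5, 0.4, 2.9]
opening: 0.192
grip_force: 40.0
```

Request:
{"method": "step_arm", "body": {"commands": [[[-1,0,0,8,0],[-1,0,0,15,0],[-1,0,0,22,0],[-1,0,0,25,0],[-1,0,0,25,0],[-1,0,0,20,0],[-1,0,0,8,0],[-1,0,0,0,0]]]}}

```text
t: 12.78
ee_pos: [0.4507, -0.0729, 0.2485]
eef_rot: [2.702, 1.603, 0.001]
force: [-0.1, 0.2, -1.2]
opening: 0.194
grip_force: 40.0
```

Request:
{"method": "step_arm", "body": {"commands": [[[-1,6,13,0,1],[-1,9,20,0,2],[-1,11,23,0,2],[-1,12,25,0,2],[-1,12,25,0,2],[-1,12,25,0,2],[-1,11,25,0,2],[-1,10,23,0,1.1],[-1,9,20,0,0],[-1,7,14.7,0,0],[-1,0,0,0,0],[-1,0,0,0,0]]]}}

```text
t: 14.28
ee_pos: [0.5494, 0.1404, 0.248]
eef_rot: [2.485, 1.922, -0.001]
force: [-0.4, -0.3, -0.8]
opening: 0.19
grip_force: 40.0
```

```bash
python3 - <<'E'
from h import *
c=snap('wrist','w5');snap('side','s5');snap('top','t5');s=arm.get_state();print(s['t'],s['ee_pos'],cv2.Rodrigues(s['eef_rot'])[0].round(3),s['opening'],s['force'])
w=cv2.resize(cv2.convertScaleAbs(c['image'],alpha=1.8,beta=15)[100:330,180:380],(400,460),interpolation=cv2.INTER_CUBIC)
d=cv2.resize(cv2.convertScaleAbs(load('s5')['image'],alpha=1.6)[110:225,220:320],(400,460),interpolation=cv2.INTER_CUBIC)
cv2.imwrite('pics/w5b.png',np.hstack([w,d]))
E
```

```text
14.425 [0.549466   0.14018693 0.24830253] [[ 0.252  0.968  0.   ]
 [ 0.968 -0.252 -0.   ]
 [-0.     0.    -1.   ]] 0.18885766939521761 [ 0.9255295   0.05933762 -0.37958687]
```

View pics/w5b.png

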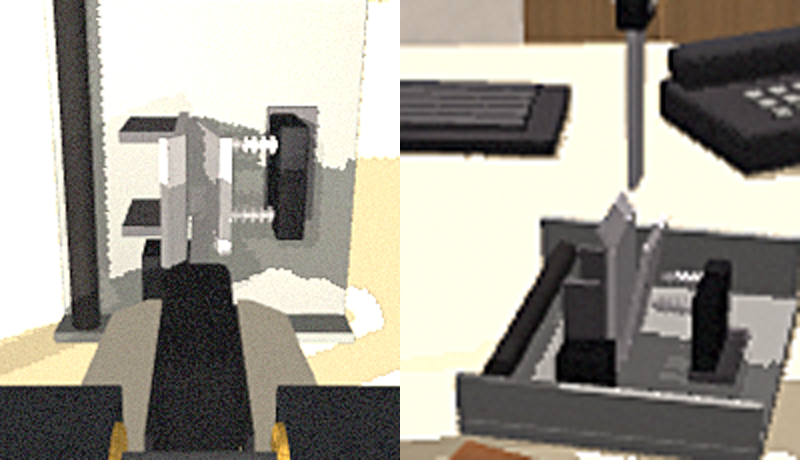

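The blade hangs upright over the mouth between the two plates (foot at about (635,187) in the right panel). I'll lower it into the mouth.

Request:
{"method": "step_arm", "body": {"commands": [[[-1,0,0,-10,0],[-1,0,0,-10,0],[-1,0,0,-8,0],[-1,0,0,-6,0],[-1,0,0,-5,0],[-1,0,0,0,0]]]}}

```text
t: 15.18
ee_pos: [0.5493, 0.1409, 0.2087]
eef_rot: [-2.484, -1.922, 0.001]
force: [0.1, -0.1, -0.4]
opening: 0.194
grip_force: 40.0
```

Request:
{"method": "step_arm", "body": {"commands": [[[-1,0,0,-5,0],[-1,0,0,-5,0],[-1,0,0,-5,0],[-1,0,0,0,0],[-1,0,0,0,0]]]}}

```text
t: 15.8
ee_pos: [0.5495, 0.1409, 0.1942]
eef_rot: [2.485, 1.922, 0.0]
force: [0.5, 1.0, -1.3]
opening: 0.192
grip_force: 40.0
```

Request:
{"method": "step_arm", "body": {"commands": [[[-1,-0.97,0.25,0,0],[-1,-0.97,0.25,0,0],[-1,-0.97,0.25,0,0],[-1,0,0,0,0],[-1,0,0,0,0]]]}}

```text
t: 16.42
ee_pos: [0.5466, 0.1416, 0.1941]
eef_rot: [2.485, 1.923, -0.0]
force: [0.7, 0.1, -0.9]
opening: 0.194
grip_force: 40.0
```

Request:
{"method": "step_arm", "body": {"commands": [[[-1,-0.97,0.25,0,0],[-1,0,0,0,0],[-1,0,0,0,0]]]}}

```text
t: 16.8
ee_pos: [0.5459, 0.1418, 0.1942]
eef_rot: [2.484, 1.922, 0.001]
force: [2.1, -1.0, -2.7]
opening: 0.192
grip_force: 40.0
```

Request:
{"method": "step_arm", "body": {"commands": [[[-1,-0.48,0.13,0,0],[-1,0,0,0,0],[-1,0,0,0,0]]]}}

```text
t: 17.18
ee_pos: [0.5457, 0.1418, 0.1942]
eef_rot: [2.484, 1.922, 0.001]
force: [4.7, -1.4, -4.6]
opening: 0.19
grip_force: 40.0
```

Request:
{"method": "step_arm", "body": {"commands": [[[-1,0.29,-0.08,-4,0],[-1,0,0,-5,0],[-1,0,0,-5,0],[-1,0,0,-5,0],[-1,0,0,-4,0],[-1,0,0,-3,0],[-1,0,0,0,0],[-1,0,0,0,0]]]}}

```text
t: 18.18
ee_pos: [0.5458, 0.1418, 0.1678]
eef_rot: [2.484, 1.922, 0.001]
force: [6.6, -0.9, -0.8]
opening: 0.193
grip_force: 40.0
```

Request:
{"method": "step_arm", "body": {"commands": [[[-1,0,0,-2,0],[-1,0,0,0,0],[-1,0,0,0,0]]]}}

```text
t: 18.55
ee_pos: [0.5458, 0.1419, 0.166]
eef_rot: [2.484, 1.922, 0.001]
force: [5.5, -0.7, -0.7]
opening: 0.191
grip_force: 40.0
```

Request:
{"method": "step_arm", "body": {"commands": [[[-1,0,0,-2,0],[-1,0,0,0,0],[-1,0,0,0,0]]]}}

```text
t: 18.92
ee_pos: [0.5458, 0.1419, 0.1641]
eef_rot: [2.484, 1.922, 0.001]
force: [6.0, -1.9, 0.4]
opening: 0.193
grip_force: 40.0
```

Request:
{"method": "step_arm", "body": {"commands": [[[-1,0,0,-2,0],[-1,0,0,0,0],[-1,0,0,0,0]]]}}

```text
t: 19.3
ee_pos: [0.5458, 0.1419, 0.1621]
eef_rot: [2.484, 1.922, 0.001]
force: [6.2, -1.5, 0.1]
opening: 0.189
grip_force: 40.0
```

Request:
{"method": "step_arm", "body": {"commands": [[[-1,0,0,-2,0],[-1,0,0,0,0],[-1,0,0,0,0]]]}}

```text
t: 19.68
ee_pos: [0.5459, 0.1419, 0.1603]
eef_rot: [2.484, 1.922, 0.001]
force: [5.1, -0.8, 0.6]
opening: 0.195
grip_force: 40.0
```

Request:
{"method": "step_arm", "body": {"commands": [[[-1,0,0,-2,0],[-1,0,0,0,0],[-1,0,0,0,0]]]}}

```text
t: 20.05
ee_pos: [0.5459, 0.142, 0.1584]
eef_rot: [2.484, 1.922, 0.001]
force: [4.7, -1.2, 3.7]
opening: 0.194
grip_force: 40.0
```

Request:
{"method": "step_arm", "body": {"commands": [[[-1,0,0,-2,0],[-1,0,0,0,0],[-1,0,0,0,0]]]}}

```text
t: 20.42
ee_pos: [0.5459, 0.142, 0.1566]
eef_rot: [2.484, 1.922, 0.002]
force: [5.0, -0.8, 4.7]
opening: 0.192
grip_force: 40.0
```

Request:
{"method": "step_arm", "body": {"commands": [[[-1,0,0,-2,0],[-1,0,0,0,0],[-1,0,0,0,0]]]}}

```text
t: 20.8
ee_pos: [0.546, 0.1421, 0.1549]
eef_rot: [2.484, 1.922, 0.002]
force: [5.2, -1.4, 7.1]
opening: 0.193
grip_force: 40.0
```

Request:
{"method": "step_arm", "body": {"commands": [[[-1,0,0,-2,0],[-1,0,0,0,0],[-1,0,0,0,0]]]}}

```text
t: 21.18
ee_pos: [0.546, 0.1422, 0.1531]
eef_rot: [2.484, 1.922, 0.002]
force: [4.7, -0.7, 7.1]
opening: 0.191
grip_force: 40.0
```

Request:
{"method": "step_arm", "body": {"commands": [[[-1,0,0,-2,0],[-1,0,0,0,0],[-1,0,0,0,0]]]}}

```text
t: 21.55
ee_pos: [0.546, 0.1422, 0.1513]
eef_rot: [2.484, 1.922, 0.003]
force: [3.9, -0.9, 9.2]
opening: 0.191
grip_force: 40.0
```

Request:
{"method": "step_arm", "body": {"commands": [[[-1,0,0,-2,0],[-1,0,0,0,0],[-1,0,0,0,0],[-1,0,0,0,0],[-1,0,0,0,0],[-1,0,0,0,0]]]}}

```text
t: 22.3
ee_pos: [0.5461, 0.1423, 0.1495]
eef_rot: [2.484, 1.922, 0.003]
force: [3.6, -1.1, 9.6]
opening: 0.188
grip_force: 40.0
```

```bash
python3 - <<'E'
from h import *
c=snap('side','s6');w=snap('wrist','w6');s=arm.get_state();print(s['t'],s['ee_pos'],s['force'],s['moment'],s['grip_force'])
w=cv2.resize(cv2.convertScaleAbs(w['image'],alpha=1.8,beta=15)[100:330,180:380],(400,460),interpolation=cv2.INTER_CUBIC)
d=cv2.resize(cv2.convertScaleAbs(c['image'],alpha=1.6)[110:225,220:320],(400,460),interpolation=cv2.INTER_CUBIC)
cv2.imwrite('pics/w6b.png',np.hstack([w,d]))
E
```

```text
22.4 [0.54608618 0.14227761 0.14951754] [ 2.75349552 -0.56615579  9.59150573] [-0.19709242 -0.23647844  0.08740597] 39.960962533950806
```

View pics/w6b.png

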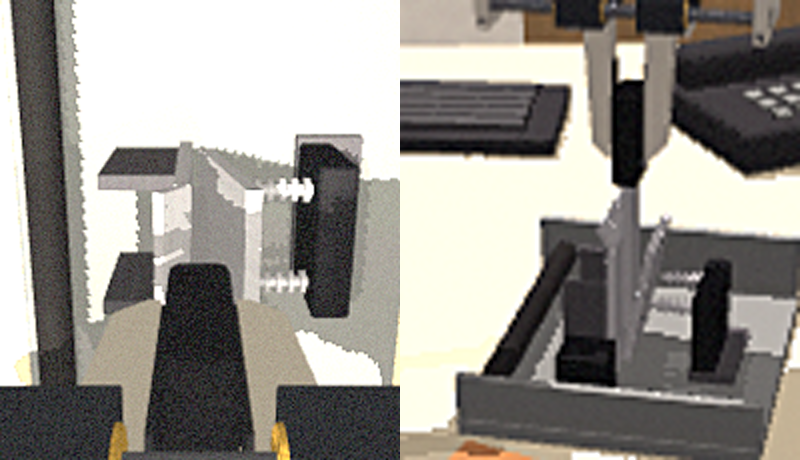

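The blade stands upright between the plates. I'll check the plate shift and look for slip in the grip numerically.

```bash
python3 - <<'E'
from h import *
a=np.radians(-14.7);ux=np.array([np.cos(a),np.sin(a)])
W5,W6,S=load('w5'),load('w6'),load('s6')
f=lambda u,v:(180+u/2-.25,100+v/2-.25)
for n,c,l in(('5',W5,((162,140,.112,-10),(219,142,.1,0))),('6',W6,((153,192,.112,-10),(246,192,.1,0)))):
    print(n,[round(float(atz(c,f(u,v),z)[:2]@ux*1000-x),1) for u,v,z,x in l])
X=[[.546,.142,z] for z in(.1337,.1937,.1495)]
print((proj(S,X)-[220,110])*4)
# sprung plate shift by phase correlation-like matching, side view far part
A=cv2.cvtColor(load('s5')['image'],6).astype(np.float32)
B=cv2.cvtColor(S['image'],6).astype(np.float32)
p5=proj(S,[[*(np.array([.5423,.1428])+ux*.019),.1],[*(np.array([.5423,.1428])+ux*.021),.1]]);print(p5)
E
```

```text
5 [488.6, 505.4]
6 [487.6, 508.2]
[[226.84434505 172.99872456]
 [226.78923612  80.69416844]
 [226.83033455 149.27466645]]
[[282.52404104 166.08531932]
 [283.29100021 166.14967864]]
```

```bash
python3 - <<'E'
from h import *
a=np.radians(-14.6);ux=np.array([np.cos(a),np.sin(a)]);uy=np.array([-ux[1],ux[0]]);o=np.array([.5423,.1428])
for n in('w5','w6'):
    c=load(n);g=cv2.cvtColor(c['image'],6).astype(np.float32)
    # rectified sample of plane z=0.1: rows avg over y 10..22mm, x from -14..34mm
    for z,r in((.1,range(12,30)),(.112,range(-16,-2))):
        xs=np.array(r);ys=np.arange(8,24,1.)
        P=np.array([[*(o+ux*x/1000+uy*y/1000),z] for x in xs for y in ys]);q=proj(c,P).astype(np.float32)
        v=cv2.remap(g,q[:,0].reshape(len(xs),-1),q[:,1].reshape(len(xs),-1),1).mean(1)
        print(n,z,dict(zip(xs.tolist(),v.astype(int).tolist())))
E
```

```text
w5 0.1 {12: 94, 13: 97, 14: 98, 15: 98, 16: 93, 17: 105, 18: 146, 19: 173, 20: 173, 21: 177, 22: 179, 23: 149, 24: 57, 25: 68, 26: 72, 27: 72, 28: 72, 29: 77}
w5 0.112 {-16: 127, -15: 127, -14: 127, -13: 126, -12: 128, -11: 140, -10: 153, -9: 157, -8: 139, -7: 110, -6: 105, -5: 105, -4: 108, -3: 108}
w6 0.1 {12: 72, 13: 72, 14: 72, 15: 73, 16: 75, 17: 75, 18: 75, 19: 73, 20: 104, 21: 129, 22: 126, 23: 125, 24: 121, 25: 117, 26: 81, 27: 85, 28: 85, 29: 84}
w6 0.112 {-16: 79, -15: 63, -14: 65, -13: 65, -12: 62, -11: 98, -10: 142, -9: 140, -8: 136, -7: 104, -6: 105, -5: 103, -4: 104, -3: 103}
```

The sprung plate's top edge moved from 17.6 to 19.9 mm, which is about 2.3 mm back. That agrees with the force and depth estimate of about 2.1 mm, so I'm handing in.

```bash
python3 -c "
from bench import arm
print(arm.close_job())"
```

```text
the job is handed in; nothing more can be done
None
```

The job is handed in at about 22 s of the 64 s limit, but no verdict came back: the driver stands released in the cup, and the gripper holds the blade upright and still in the throat, with the sprung plate pushed back about 2.2 mm.

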